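# Row up cartons and run the banding tool

## Robot

A 7-joint arm with a two-finger parallel gripper is mounted at the origin on the work surface. World frame = base frame: x ahead of the robot, y to its left, z up, the work surface at z = 0. Lengths are in m, angles in rad, forces in N, time in s.
With the tool pointing down it reaches from about 0.425 to 0.925 m from the base axis. Payload 6.8 kg.
Tool frame: the origin (TCP) lies midway between the tips of the shut fingers; the grasp point (between the pads) lies bot.grip_point_offset behind it (bot.grip_point_offset is the distance from the TCP to the grasp point, in m); z points along the fingers, y is the line along which they close (so a half turn about z gives the same grasp; the last joint's range is limited). The gripper opens to 85 mm and grips with 20 to 120 N. Pads are 22 mm wide; open, the fingers measure 114 mm over their backs; the gripper's body (76 mm by 85 mm) begins 54 mm behind the grasp point. The pads swing forward as they close: fully open they stand 13 mm farther back than shut.
Start: joints at [1.06, 0.477, 0.022, 1.555, -0.011, 1.109, -0.083], TCP at [0.265, -0.621, 0.201] pointing down, gripper open.
Joint ranges: [-2.96, 2.96], [-0.34, 2.1], [-1.41, 1.46], [0.24, 2.44], [-1.37, 4.51], [0.17, 1.92], [-2.96, 2.96]. Speed limits (rad/s): [2.39, 2.39, 3.14, 3.14, 3.14, 3.14, 3.14].

## Interface

Orientations are given as a unit quaternion [w, x, y, z].
In Python, from station import get_obs, cams, job, bot gives the robot as it stands.
- The arm moves only by the tool arm_command, never from a script. Its argument "rows" is a list that holds one entry, the list of rows, each a list of 5 numbers: the finger opening in mm, from 0 to 85.4, then the shift along the world's x, y, z in units of 60 mm (1.0 is 60 mm), then the turn about the world's z in units of 0.08 rad (1.0 is 0.08 rad). In form: [[[grip, x, y, z, turn], ...]]. A call has exactly 10 rows; each row shifts and turns the commanded pose from where the row before left it; what a row does not reach is not made up. A row lasts 1/8 s, in which the tool goes at most 62.5 mm and 10.7 degrees, less where a joint would pass 70% of its speed; a pose out of reach is approached as far as the arm can. A call with a number of a shift or a turn outside -1 to 1 is refused whole. A call with a gripper value outside its range is refused whole. The fingers move at their own pace and stop on an object; "newtons" is the grip in N (left out, the last holds). Time passes only in rows, so rows that do not move let the fingers close, or fill a call up. It gives the time, the measured TCP pose, the force, the opening and the grip force at its end, in the units of the state.
- get_obs(): the state, without advancing time (a new reading comes with each control period).
- cams.read_camera(name): name is "side" or "top" or "wrist"; returns the picture (384x512x3 uint8, red, green, blue); there is no depth.
- cams.camera_params(name): a dict with "K" (3x3 intrinsics, pixels), "k1" (the pictures are not rectified: a ray, as slopes to the right and down, at radius r is drawn at 1 + k1 r^2 times it, then the intrinsics apply), "extrinsics" (4x4, takes a point from camera to world coordinates). Camera axes: x right, y down, z forward; pixel columns grow to the right and rows downward; lengths in m; the calibration is good to about 2 mm. A picture is of the moment at which its call begins: read the wrist's pose just before it. camera_params takes no time and is no camera call; for the wrist camera it gives the pose at the moment of the call.
- job.hand_in(): hands the job in; it is judged then, once.
The state is a dict: "t": time; "q": joint angles; "joint_vel": joint speeds; "joint_torque": joint torques, N m; "eef_pos": TCP position; "tool_rot": TCP orientation; "contact_force": force on the tool from outside, world axes, zero at the start; "torque": the same for the moment, N m; "gripper_width": opening from 0.0 (shut) to 1.0 (fully open); "grasp_force": force on a finger pad.
Only numpy, scipy, OpenCV 4.12 (cv2) and the standard library are available. Lean on these libraries where they do the work, as an engineer would, in place of code of your own. Each camera call takes 0.05 s, during which the arm holds its last target. There are 200 camera calls.

## Task

Put all the product cartons on the bundling tray as one straight, closed-up row: upright, side by side without gaps, starting against the blue end stop, each with its far end flush against the aluminium fence. Once the row stands, flip the banding tool's yellow lock-off lever fully forward, squeeze the orange paddle fully against the grip and hold it for a good second, let it go, and flip the lever back to locked. Leave the row neat and the other things on the desk where they are.

Things in the scene. Friction and masses are not known exactly. Their poses are not given: they have to be found in the camera images.
- carton_a_center (a point): Centre (half-way up) of a brown product carton with blue band, 90 mm long (its x) x 45 mm wide (its y) x 55 mm high (its z), about 0.18 kg, stable, looks the same either way round. Stands loose on the desk at the start; may be absent (None).
- carton_b_center (a point): Centre (half-way up) of a brown product carton with green band, 90 mm long (its x) x 45 mm wide (its y) x 55 mm high (its z), about 0.18 kg, stable, looks the same either way round. Stands loose on the desk at the start; may be absent (None).
- carton_c_center (a point): Centre (half-way up) of a brown product carton with red band, 90 mm long (its x) x 45 mm wide (its y) x 55 mm high (its z), about 0.18 kg, stable, looks the same either way round. Stands loose on the desk at the start; may be absent (None).
- carton_d_center (a point): Centre (half-way up) of a brown product carton with orange band, 90 mm long (its x) x 45 mm wide (its y) x 55 mm high (its z), about 0.18 kg, stable, looks the same either way round. Stands loose on the desk at the start; may be absent (None).
- carton_e_center (a point): Centre (half-way up) of a brown product carton with grey band, 90 mm long (its x) x 45 mm wide (its y) x 55 mm high (its z), about 0.18 kg, stable, looks the same either way round. Stands loose on the desk at the start; may be absent (None).
- tray: Fixed bundling tray, origin at desk level. Floor 6 mm thick, x -80..+70, y -155..+155 mm. Aluminium fence along the far side (+x), inner face x = +60 mm; blue end stop at the left end (+y), inner face y = +145 mm; both 10 mm thick, rising to 36 mm above the desk. Near side and right end open.
- place_1 (a point): Centre of the first carton in the finished row (33.5 mm above the desk; tray x +15, y +122.5 mm); axes as the tray's. Each carton lies with its length along the tray's x, a 45 mm end against the fence; the first has a long side against the blue stop, the next follow towards -y, long side to long side, one every 45 mm.
- bander: Banding tool fixed in a desk cradle, origin at desk level under the grip; forward = towards its red head = +x. Black grip along x: y -17..+17, z 50..100, x -120..+112 mm. Red head x +112..+200, 94 mm wide, 115 mm high (round cover to 155). Red battery x -168..-118, y -23..+23, z 46..104 mm. Base plate 100 mm wide, 8 mm thick.
- paddle (a joint): Orange paddle switch on the grip's left (+y) side, 170 x 34 x 6 mm, hinged at its front (bander x +90, y +18 mm, upright axis), centred 75 mm above the desk. Rad: 0 released (rear end stands 19 mm off the grip), 0.11 squeezed flat on the grip. Sprung back: 4 to 8 N at paddle_press. Caught part-way, short of fully squeezed, unless the lock-off lever is forward.
- paddle_press (a point): Point on the paddle's outer face near its free rear end, where to squeeze; bander x -49 mm, 75 mm above the desk. There grip and paddle together measure 56 mm across released, 41 mm squeezed (then from bander y -17 to +24 mm).
- lockoff (a joint): Yellow lock-off lever on top of the grip: 22 mm wide tab with a 30 mm cross bar at its tip, 42 mm from the pivot (bander x +30, y 0, z 101 mm, axis across the grip). Rad: 0 locked (starts at 0 to 0.15), leaning 0.6 back from upright; 1.2 forward stop, leaning 0.6 towards the head. Light friction (about 1.2 N at the tip); stays where it is left.
- lockoff_tip (a point): Centre of the lever's cross bar (12 mm thick); about 136 mm above the desk at either end of its swing, 142 mm in the middle.
- place_2 (a point): Centre of carton number 2 in the finished row, 45 mm from place_1 towards the tray's -y (used only if there are that many cartons).
- place_3 (a point): Centre of carton number 3 in the finished row, 90 mm from place_1 towards the tray's -y (used only if there are that many cartons).
- place_4 (a point): Centre of carton number 4 in the finished row, 135 mm from place_1 towards the tray's -y (used only if there are that many cartons).
- place_5 (a point): Centre of carton number 5 in the finished row, 180 mm from place_1 towards the tray's -y (used only if there are that many cartons).
- stamp: Bystander, leave alone: black and grey self-inking stamp, 40 x 56 x 75 mm; origin at the centre of its underside (about its middle).
- tape_roll: Bystander, leave alone: roll of clear tape, 104 mm across, 48 mm high; origin at the centre of its underside (about its middle).
- mug: Bystander, leave alone: white mug, 80 mm across, 90 mm high, beside the banding tool; origin at the centre of its underside (about its middle).
- stapler: Bystander, leave alone: blue and black stapler, 140 mm long; origin at the centre of its underside (about its middle).
- highlighter: Bystander, leave alone: yellow highlighter pen, 120 mm long, beyond the tray; origin at the centre of its underside (about its middle).
Mind the look-alikes: they are no part of the job. What is shaped like the part that bears carton_b_center but turquoise is not meant.

How it is judged:
On the way, in this order (a step that is already met when the one before it is completed fails the run):
1. All cartons stand in one closed-up row against fence and end stop (x of carton_a_center in the frame of tray between 0.01 and 0.02 m and z of each of carton_a_center, carton_b_center, carton_c_center, carton_d_center, carton_e_center in the frame of tray below 0.04 m and angle between the x axis of each of carton_a_center, carton_b_center, carton_c_center, carton_d_center, carton_e_center and the x axis of tray, either way round below 0.07 rad and angle between each of carton_a_center, carton_b_center, carton_c_center, carton_d_center, carton_e_center's own z axis and vertical below 0.06 rad and linear speed of each of carton_a, carton_b, carton_c, carton_d, carton_e below 0.02 m/s and (horizontal distance between carton_a_center and place_1 below 0.007 m or (horizontal distance between carton_a_center and place_2 below 0.007 m and horizontal distance between any of carton_b_center, carton_c_center, carton_d_center, carton_e_center and place_1 below 0.007 m) or (horizontal distance between carton_a_center and place_3 below 0.007 m and horizontal distance between any of carton_b_center, carton_c_center, carton_d_center, carton_e_center and place_2 below 0.007 m) or (horizontal distance between carton_a_center and place_4 below 0.007 m and horizontal distance between any of carton_b_center, carton_c_center, carton_d_center, carton_e_center and place_3 below 0.007 m) or (horizontal distance between carton_a_center and place_5 below 0.007 m and horizontal distance between any of carton_b_center, carton_c_center, carton_d_center, carton_e_center and place_4 below 0.007 m)) and x of carton_b_center in the frame of tray between 0.01 and 0.02 m and (horizontal distance between carton_b_center and place_1 below 0.007 m or (horizontal distance between carton_b_center and place_2 below 0.007 m and horizontal distance between any of carton_a_center, carton_c_center, carton_d_center, carton_e_center and place_1 below 0.007 m) or (horizontal distance between carton_b_center and place_3 below 0.007 m and horizontal distance between any of carton_a_center, carton_c_center, carton_d_center, carton_e_center and place_2 below 0.007 m) or (horizontal distance between carton_b_center and place_4 below 0.007 m and horizontal distance between any of carton_a_center, carton_c_center, carton_d_center, carton_e_center and place_3 below 0.007 m) or (horizontal distance between carton_b_center and place_5 below 0.007 m and horizontal distance between any of carton_a_center, carton_c_center, carton_d_center, carton_e_center and place_4 below 0.007 m)) and x of carton_c_center in the frame of tray between 0.01 and 0.02 m and (horizontal distance between carton_c_center and place_1 below 0.007 m or (horizontal distance between carton_c_center and place_2 below 0.007 m and horizontal distance between any of carton_a_center, carton_b_center, carton_d_center, carton_e_center and place_1 below 0.007 m) or (horizontal distance between carton_c_center and place_3 below 0.007 m and horizontal distance between any of carton_a_center, carton_b_center, carton_d_center, carton_e_center and place_2 below 0.007 m) or (horizontal distance between carton_c_center and place_4 below 0.007 m and horizontal distance between any of carton_a_center, carton_b_center, carton_d_center, carton_e_center and place_3 below 0.007 m) or (horizontal distance between carton_c_center and place_5 below 0.007 m and horizontal distance between any of carton_a_center, carton_b_center, carton_d_center, carton_e_center and place_4 below 0.007 m)) and x of carton_d_center in the frame of tray between 0.01 and 0.02 m and (horizontal distance between carton_d_center and place_1 below 0.007 m or (horizontal distance between carton_d_center and place_2 below 0.007 m and horizontal distance between any of carton_a_center, carton_b_center, carton_c_center, carton_e_center and place_1 below 0.007 m) or (horizontal distance between carton_d_center and place_3 below 0.007 m and horizontal distance between any of carton_a_center, carton_b_center, carton_c_center, carton_e_center and place_2 below 0.007 m) or (horizontal distance between carton_d_center and place_4 below 0.007 m and horizontal distance between any of carton_a_center, carton_b_center, carton_c_center, carton_e_center and place_3 below 0.007 m) or (horizontal distance between carton_d_center and place_5 below 0.007 m and horizontal distance between any of carton_a_center, carton_b_center, carton_c_center, carton_e_center and place_4 below 0.007 m)) and x of carton_e_center in the frame of tray between 0.01 and 0.02 m and (horizontal distance between carton_e_center and place_1 below 0.007 m or (horizontal distance between carton_e_center and place_2 below 0.007 m and horizontal distance between any of carton_a_center, carton_b_center, carton_c_center, carton_d_center and place_1 below 0.007 m) or (horizontal distance between carton_e_center and place_3 below 0.007 m and horizontal distance between any of carton_a_center, carton_b_center, carton_c_center, carton_d_center and place_2 below 0.007 m) or (horizontal distance between carton_e_center and place_4 below 0.007 m and horizontal distance between any of carton_a_center, carton_b_center, carton_c_center, carton_d_center and place_3 below 0.007 m) or (horizontal distance between carton_e_center and place_5 below 0.007 m and horizontal distance between any of carton_a_center, carton_b_center, carton_c_center, carton_d_center and place_4 below 0.007 m)) and value of joint lockoff below 0.3 rad), for 0.2 s.
2. The lock-off lever is flipped fully forward (value of joint lockoff above 1 rad and value of joint paddle below 0.03 rad), for 0.1 s.
3. The paddle is squeezed fully for most of a second, lever forward (value of joint paddle above 0.095 rad and value of joint lockoff above 0.9 rad), for 0.8 s.
4. The paddle is released and the lever flipped back to locked (value of joint paddle below 0.02 rad and value of joint lockoff below 0.25 rad), for 0.2 s.
At the end, for the whole second after the job is handed in: All cartons upright and at rest in one row: square within 0.07 rad, ends within 5 mm of the fence, centres within 7 mm of the closed-up places (22.5, 67.5, 112.5 .. mm from the stop), no place skipped; paddle released (under 0.02), lever locked (under 0.25 rad) (all of step 4 and x of carton_a_center in the frame of tray between 0.01 and 0.02 m and z of each of carton_a_center, carton_b_center, carton_c_center, carton_d_center, carton_e_center in the frame of tray below 0.04 m and angle between the x axis of each of carton_a_center, carton_b_center, carton_c_center, carton_d_center, carton_e_center and the x axis of tray, either way round below 0.07 rad and angle between each of carton_a_center, carton_b_center, carton_c_center, carton_d_center, carton_e_center's own z axis and vertical below 0.06 rad and linear speed of each of carton_a, carton_b, carton_c, carton_d, carton_e below 0.02 m/s and (horizontal distance between carton_a_center and place_1 below 0.007 m or (horizontal distance between carton_a_center and place_2 below 0.007 m and horizontal distance between any of carton_b_center, carton_c_center, carton_d_center, carton_e_center and place_1 below 0.007 m) or (horizontal distance between carton_a_center and place_3 below 0.007 m and horizontal distance between any of carton_b_center, carton_c_center, carton_d_center, carton_e_center and place_2 below 0.007 m) or (horizontal distance between carton_a_center and place_4 below 0.007 m and horizontal distance between any of carton_b_center, carton_c_center, carton_d_center, carton_e_center and place_3 below 0.007 m) or (horizontal distance between carton_a_center and place_5 below 0.007 m and horizontal distance between any of carton_b_center, carton_c_center, carton_d_center, carton_e_center and place_4 below 0.007 m)) and x of carton_b_center in the frame of tray between 0.01 and 0.02 m and (horizontal distance between carton_b_center and place_1 below 0.007 m or (horizontal distance between carton_b_center and place_2 below 0.007 m and horizontal distance between any of carton_a_center, carton_c_center, carton_d_center, carton_e_center and place_1 below 0.007 m) or (horizontal distance between carton_b_center and place_3 below 0.007 m and horizontal distance between any of carton_a_center, carton_c_center, carton_d_center, carton_e_center and place_2 below 0.007 m) or (horizontal distance between carton_b_center and place_4 below 0.007 m and horizontal distance between any of carton_a_center, carton_c_center, carton_d_center, carton_e_center and place_3 below 0.007 m) or (horizontal distance between carton_b_center and place_5 below 0.007 m and horizontal distance between any of carton_a_center, carton_c_center, carton_d_center, carton_e_center and place_4 below 0.007 m)) and x of carton_c_center in the frame of tray between 0.01 and 0.02 m and (horizontal distance between carton_c_center and place_1 below 0.007 m or (horizontal distance between carton_c_center and place_2 below 0.007 m and horizontal distance between any of carton_a_center, carton_b_center, carton_d_center, carton_e_center and place_1 below 0.007 m) or (horizontal distance between carton_c_center and place_3 below 0.007 m and horizontal distance between any of carton_a_center, carton_b_center, carton_d_center, carton_e_center and place_2 below 0.007 m) or (horizontal distance between carton_c_center and place_4 below 0.007 m and horizontal distance between any of carton_a_center, carton_b_center, carton_d_center, carton_e_center and place_3 below 0.007 m) or (horizontal distance between carton_c_center and place_5 below 0.007 m and horizontal distance between any of carton_a_center, carton_b_center, carton_d_center, carton_e_center and place_4 below 0.007 m)) and x of carton_d_center in the frame of tray between 0.01 and 0.02 m and (horizontal distance between carton_d_center and place_1 below 0.007 m or (horizontal distance between carton_d_center and place_2 below 0.007 m and horizontal distance between any of carton_a_center, carton_b_center, carton_c_center, carton_e_center and place_1 below 0.007 m) or (horizontal distance between carton_d_center and place_3 below 0.007 m and horizontal distance between any of carton_a_center, carton_b_center, carton_c_center, carton_e_center and place_2 below 0.007 m) or (horizontal distance between carton_d_center and place_4 below 0.007 m and horizontal distance between any of carton_a_center, carton_b_center, carton_c_center, carton_e_center and place_3 below 0.007 m) or (horizontal distance between carton_d_center and place_5 below 0.007 m and horizontal distance between any of carton_a_center, carton_b_center, carton_c_center, carton_e_center and place_4 below 0.007 m)) and x of carton_e_center in the frame of tray between 0.01 and 0.02 m and (horizontal distance between carton_e_center and place_1 below 0.007 m or (horizontal distance between carton_e_center and place_2 below 0.007 m and horizontal distance between any of carton_a_center, carton_b_center, carton_c_center, carton_d_center and place_1 below 0.007 m) or (horizontal distance between carton_e_center and place_3 below 0.007 m and horizontal distance between any of carton_a_center, carton_b_center, carton_c_center, carton_d_center and place_2 below 0.007 m) or (horizontal distance between carton_e_center and place_4 below 0.007 m and horizontal distance between any of carton_a_center, carton_b_center, carton_c_center, carton_d_center and place_3 below 0.007 m) or (horizontal distance between carton_e_center and place_5 below 0.007 m and horizontal distance between any of carton_a_center, carton_b_center, carton_c_center, carton_d_center and place_4 below 0.007 m))); the robot touches nothing.
It fails at once if a bystander is moved more than 30 mm (distance of any of stamp, tape_roll, mug, stapler, highlighter from where it was at the start of the episode above 0.03 m).
Of carton_a, carton_b, carton_c, carton_d, carton_e only 3 to 5 are there at a start; the rules pass over those that are not, and their reading is None.
At some moment in a run one of carton_a, carton_b, carton_c, carton_d, carton_e may be knocked a few centimetres aside while the robot is not near it.
It also fails if it takes over 210 s, if anything falls off the work surface, if the arm or the gripper's body presses on something with over 40 N, if the wrist force passes 120 N, or if a joint passes its speed limit or range.

## Working session

There is one attempt and no reset: what is moved stays moved. The work goes in short steps, Python scripts to look and compute and a tool call to move; the robot and the scene stay as the last step left them, time stands still between calls to the robot, and variables do not carry over. Pictures are saved under pics/ and viewed, at most 14 in all, crops included, and the job is handed in when it is done.

Besides the shell and the picture viewer there is one more tool, called after "Emit:" as name(argument=value, ...), one argument or row to a line, values as JSON. arm_command: Moves the arm, as the interface text tells. Its arguments: {"type":"object","properties":{"rows":{"type":"array"},"newtons":{"type":"number"}},"required":["rows"]}

```bash
ls; mkdir -p pics; cat > h.py <<'E'
import numpy as np, cv2
from station import get_obs, cams, job, bot
def snap(name, fn, crop=None, scale=1):
    P=cams.camera_params(name); im=cams.read_camera(name)
    np.savez('pics/'+fn+'.npz',K=P['K'],k1=P['k1'],E=P['extrinsics'],im=im)
    o=im[:,:,::-1]
    if crop: o=o[crop[1]:crop[3],crop[0]:crop[2]]
    if scale!=1: o=cv2.resize(o,None,fx=scale,fy=scale,interpolation=cv2.INTER_CUBIC)
    cv2.imwrite('pics/'+fn+'.png',o)
def _D(k1): return np.array([float(k1),0,0,0,0])
def w(fn,uv,z):
    """pixel -> world at height z"""
    d=np.load('pics/'+fn+'.npz'); K=np.array(d['K'],float);E=d['E']
    uv=np.array(uv,float).reshape(-1,1,2)
    n=cv2.undistortPoints(uv,K,_D(d['k1']))[:,0]
    r=np.c_[n,np.ones(len(n))]@E[:3,:3].T
    z=np.broadcast_to(z,len(n))
    s=(z-E[2,3])/r[:,2]
    return E[:3,3]+r*s[:,None]
def px(fn,p):
    d=np.load('pics/'+fn+'.npz');E=d['E']
    c=(np.array(p,float).reshape(-1,3)-E[:3,3])@E[:3,:3]
    return cv2.projectPoints(c,np.zeros(3),np.zeros(3),np.array(d['K'],float),_D(d['k1']))[0][:,0]
E
python3 - <<'E'
from h import *
np.set_printoptions(precision=4,suppress=True)
s=get_obs(); print(s); print(bot.grip_point_offset)
for n in ('top','side'):
    snap(n,n+'0',scale=1.56); P=cams.camera_params(n); print(n,P)
E
```

```text
pics
{'t': 0.0, 'q': array([ 1.0599,  0.4778,  0.0223,  1.5564, -0.0115,  1.1093, -0.0831]), 'joint_vel': array([-0.0016, -0.0009, -0.0001,  0.0017, -0.0004, -0.0018,  0.001 ]), 'joint_torque': array([ -0.0005, -59.6453,   1.6074, -28.1194,   0.0124,   0.0093,
         0.    ]), 'eef_pos': array([ 0.2643, -0.6204,  0.2001]), 'tool_rot': array([-0.0009,  0.9798,  0.2   , -0.0002]), 'contact_force': array([ 0.4881, -0.6489,  0.0007]), 'torque': array([-0.0156, -0.0267, -0.0474]), 'grasp_force': 0.0, 'gripper_width': 1.0023187979417136}
0.0187
top {'K': array([[478.5987,   0.    , 256.0092],
       [  0.    , 478.5987, 191.9738],
       [  0.    ,   0.    ,   1.    ]]), 'k1': -0.016340478465063576, 'extrinsics': array([[ 0.0193, -0.9812,  0.192 ,  0.2595],
       [-0.9997, -0.0221, -0.0123,  0.0062],
       [ 0.0163, -0.1917, -0.9813,  1.564 ],
       [ 0.    ,  0.    ,  0.    ,  1.    ]])}
side {'K': array([[416.5018,   0.    , 257.6581],
       [  0.    , 416.5018, 191.2055],
       [  0.    ,   0.    ,   1.    ]]), 'k1': -0.06904951704696938, 'extrinsics': array([[-0.9967, -0.0661,  0.0469,  0.4737],
       [-0.0802,  0.7222, -0.687 ,  1.0194],
       [ 0.0116, -0.6885, -0.7252,  1.2037],
       [ 0.    ,  0.    ,  0.    ,  1.    ]])}
```

View pics/top0.png

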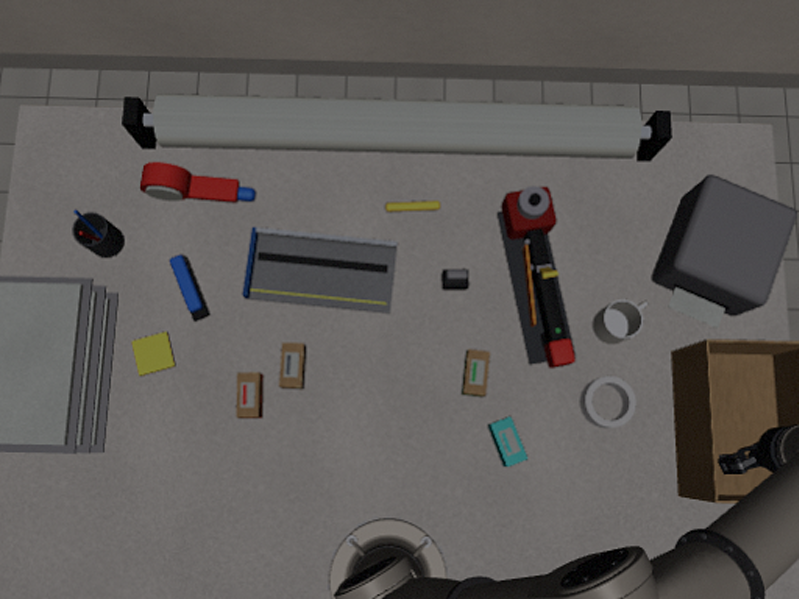

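View pics/side0.png

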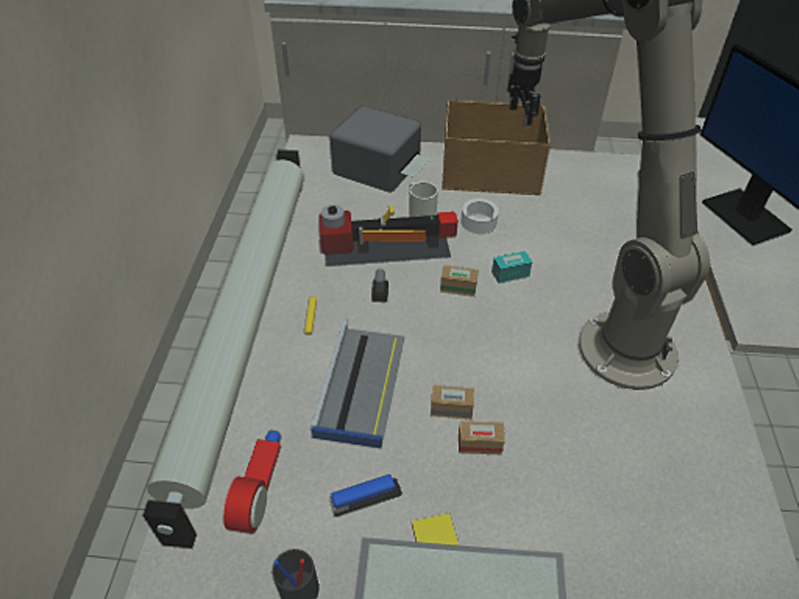

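The top view shows red (249,395), grey (292,366) and green (476,373) cartons, with a turquoise decoy at (508,441). The tray is at (322,270) and the bander runs from (530,210) to (560,350). I'll enlarge the work area to measure it.

```bash
python3 - <<'E'
from h import *
im=np.load('pics/top0.npz')['im'][:,:,::-1]
for n,c in (('c1',(145,140,325,275)),('c2',(305,105,425,195+50))):
    o=im[c[1]:c[3],c[0]:c[2]]; k=4.44 if n=='c1' else 4.2
    cv2.imwrite(f'pics/{n}.png',cv2.convertScaleAbs(cv2.resize(o,None,fx=k,fy=k,interpolation=cv2.INTER_CUBIC),alpha=1.5))
E
```

```text
(no output)
```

View pics/c1.png

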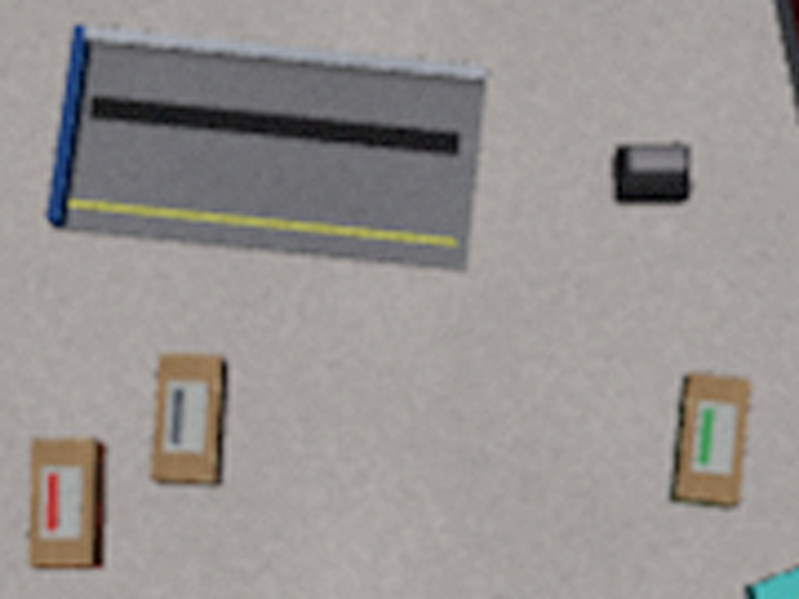

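View pics/c2.png

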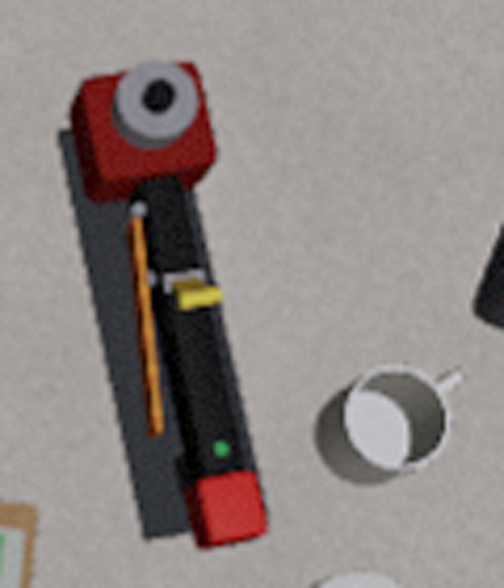

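c1 shows the tray with its stop's outer top corner at (76,28), fence end at (485,68) and near-right floor corner at (466,270). The carton top faces are clear too. c2 shows the battery top around (231,510), paddle rear end at (156,435), lever bar at (200,292) and head corners. Next step is fitting poses.

```bash
cat >> h.py <<'E'
from scipy.optimize import least_squares
def fit(fn,uv,model,x0):
    """2D pose (x,y,yaw) of a model with points (N,3) seen at uv"""
    model=np.array(model,float); uv=np.array(uv,float)
    def P(p):
        c,s=np.cos(p[2]),np.sin(p[2])
        return np.c_[p[0]+c*model[:,0]-s*model[:,1],p[1]+s*model[:,0]+c*model[:,1],model[:,2]]
    r=least_squares(lambda p:(px(fn,P(p))-uv).ravel(),x0,x_scale=[.1,.1,.1])
    return r.x,(px(fn,P(r.x))-uv)
def CB(z=.055): return [[.045,.0225,z],[.045,-.0225,z],[-.045,-.0225,z],[-.045,.0225,z]]
E
python3 - <<'E'
from h import *
np.set_printoptions(precision=4,suppress=True)
c1=lambda a:np.array(a)/4.44+[145,140]
c2=lambda a:np.array(a)/4.2+[305,105]
for n,c in dict(red=[(33,438),(97,440),(95,566),(30,566)],grey=[(160,354),(222,356),(215,484),(152,482)],green=[(688,374),(749,378),(738,505),(675,501)]).items():
    p,r=fit('top0',c1(c),CB(),w('top0',c1(c).mean(0),.055)[0].tolist()[:2]+[0]); print(n,p,np.abs(r).max())
p,r=fit('top0',c1([(76,28),(485,68),(466,270),(50,222),(87,42),(63,222)]),[[.07,.155,.036],[.07,-.155,.036],[-.08,-.155,.006],[-.08,.155,.036],[.06,.145,.036],[-.08,.145,.036]],[.6,.1,0]); print('tray',p,r)
m=[[-.143,0,.104],[-.08,.034,.092],[.09,.018,.092],[.2,.047,.115],[.2,-.047,.115],[.112,.047,.115]]
uv=c2([(231,508),(155,435),(138,210),(75,88),(198,66),(93,200)])
p,r=fit('top0',uv,m,[.65,-.3,0]);print('bander',p);print(r)
for n,q,z in (('stamp',(650,172),.075),): print(n,w('top0',c1(q),z))
print('mug',w('top0',c2([(398,410)]),.09)); print('lever',w('top0',c2([(199,291)]),.14))
E
```

```text
red [0.3532 0.2857 0.0313] 0.4612232097782396
grey [ 0.4139  0.2016 -0.012 ] 0.18853845687638682
green [ 0.4072 -0.1719 -0.0843] 0.43303152428592284
tray [ 0.6249  0.1523 -0.0768] [[-0.2799 -0.3811]
 [ 0.8884 -0.3139]
 [ 0.6643  0.2742]
 [-0.6127  0.1863]
 [-0.156  -0.3423]
 [-0.481   0.4859]]
bander [ 0.581  -0.3043  0.1949]
[[-0.7523  1.6107]
 [ 1.5565  1.5418]
 [-0.621   2.3557]
 [-0.327  -1.9417]
 [-0.8637 -1.4268]
 [ 1.0021 -2.3294]]
stamp [[ 0.5964 -0.1246  0.075 ]]
mug [[ 0.5239 -0.465   0.09  ]]
lever [[ 0.6    -0.3061  0.14  ]]
```

Emit:
arm_command(
  rows=[
    [[85, 0, 0, 1, 0], [85, 0.297, 0.934, 0, -0.76], [85, 0.297, 0.934, 0, -0.76], [85, 0.297, 0.934, 0, -0.76], [85, 0.297, 0.934, 0, -0.76], [85, 0.297, 0.934, 0, -0.76], [85, 0.297, 0.934, 0, -0.76], [85, 0.297, 0.934, 0, -0.76], [85, 0.297, 0.934, 0, -0.76], [85, 0, 0, 0, 0]],
  ],
  newtons=40,
)

```text
t: 1.35
eef_pos: [0.4083, -0.1682, 0.2611]
tool_rot: [-0.0, 0.999, -0.038, 0.0]
contact_force: [0.4, -0.7, 0.6]
gripper_width: 0.994
grasp_force: 0.0
```

```bash
python3 - <<'E'
from h import *
np.set_printoptions(precision=4,suppress=True)
snap('wrist','w1',scale=1.56); d=np.load('pics/w1.npz'); print(d['E'],d['K'],get_obs()['eef_pos'])
print(px('w1',[[.407,-.172,.055]])*1.56)
E
```

```text
[[-0.0753 -0.9558 -0.2843  0.4813]
 [-0.9972  0.0715  0.0239 -0.1748]
 [-0.0025  0.2853 -0.9584  0.4343]
 [ 0.      0.      0.      1.    ]] [[282.3124   0.     255.3133]
 [  0.     282.3124 192.455 ]
 [  0.       0.       1.    ]] [ 0.4075 -0.1709  0.261 ]
[[402.5557 257.8621]]
```

View pics/w1.png

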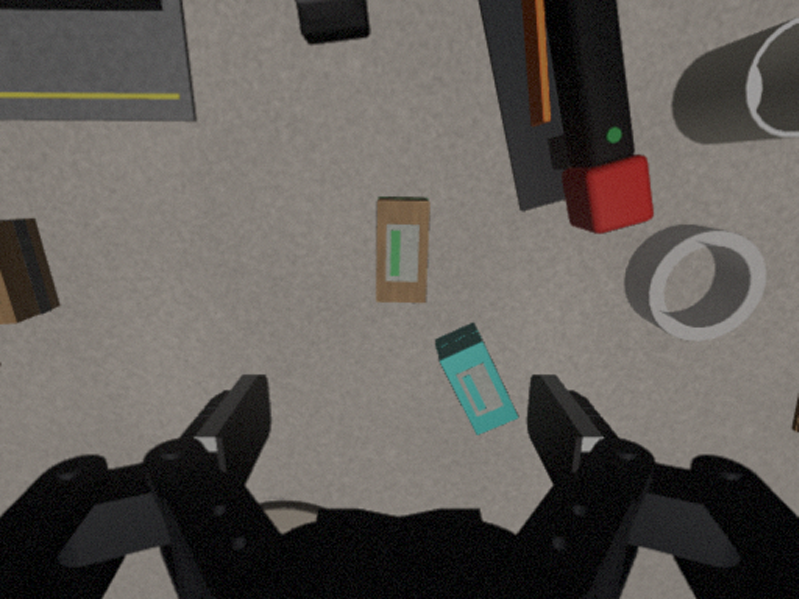

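The wrist view shows the green carton top at corners (377,200), (429,200), (427,302), (376,302). The decoy's nearest corners are (438,345) and (472,325), the battery top is around (607,190), and the tray's near-right corner is at (194,121).

```bash
python3 - <<'E'
from h import *
np.set_printoptions(precision=4,suppress=True)
s=1.5605
c=np.array([(377,200),(429,200),(427,302),(376,302)])/s
print(fit('w1',c,CB(),[.407,-.172,0]))
print('decoy',w('w1',np.array([(438,356),(481,341),(518,416),(479,434)])/s,.055),w('w1',np.array([(436,343),(472,324)])/s,0))
print('traycorner',w('w1',np.array([(194,121)])/s,.006), 'by top fit')
p=[.6249,.1523,-.0768];print(p[0]-.08*np.cos(p[2])+.155*np.sin(p[2]),p[1]-.08*np.sin(p[2])-.155*np.cos(p[2]))
E
```

```text
(array([ 0.4116, -0.1719, -0.085 ]), array([[-0.5633, -0.304 ],
       [ 0.4086,  0.0379],
       [-0.2266,  0.3154],
       [ 0.3918, -0.0025]]))
decoy [[ 0.312  -0.1981  0.055 ]
 [ 0.324  -0.2384  0.055 ]
 [ 0.243  -0.2725  0.055 ]
 [ 0.2257 -0.2343  0.055 ]] [[ 0.3025 -0.2001  0.    ]
 [ 0.321  -0.2387  0.    ]]
traycorner [[0.5367 0.0074 0.006 ]] by top fit
0.5332435123162327 0.0038948509468913484
```

Emit:
arm_command(
  rows=[
    [[85, 0.04, -0.02, -1, -0.1], [85, 0, 0, -1, 0], [85, 0, 0, -1, 0], [85, 0, 0, -0.9, 0], [85, 0, 0, -0.25, 0], [85, 0, 0, 0, 0], [30, 0, 0, 0, 0], [30, 0, 0, 0, 0], [30, 0, 0, 0, 0], [30, 0, 0, 0, 0]],
  ],
  newtons=40,
)

```text
t: 2.65
eef_pos: [0.4108, -0.1743, 0.0138]
tool_rot: [0.001, 0.999, -0.046, 0.001]
contact_force: [-1.0, 0.9, 9.7]
gripper_width: 0.517
grasp_force: 39.7
```

Emit:
arm_command(
  rows=[
    [[30, 0, 0, 1, 0], [30, 0.1, 0.2, 0.6, 0.2], [30, 0.4625, 0.861, 0, 0], [30, 0.4625, 0.861, 0, 0], [30, 0.4625, 0.861, 0, 0], [30, 0.4625, 0.861, 0, 0], [30, 0.4625, 0.861, 0, 0], [30, 0.4625, 0.861, 0, 0], [30, 0.4625, 0.861, 0, 0], [30, 0.4625, 0.861, 0, 0]],
  ],
)

```text
t: 3.9
eef_pos: [0.6382, 0.2527, 0.1086]
tool_rot: [0.0, 0.999, -0.038, 0.0]
contact_force: [-0.4, 0.3, -2.5]
gripper_width: 0.51
grasp_force: 43.7
```

```bash
python3 - <<'E'
from h import *
np.set_printoptions(precision=4,suppress=True)
s=get_obs();print(s['eef_pos'],s['tool_rot'],s['gripper_width'],s['joint_vel'])
snap('wrist','w2',scale=1.56)
E
```

```text
[0.6382 0.2527 0.1086] [ 0.0002  0.9993 -0.0379  0.0002] 0.5098353969742353 [-0.5548  0.5201  0.0512 -0.9207  0.0908  0.4038 -0.4074]
```

View pics/w2.png

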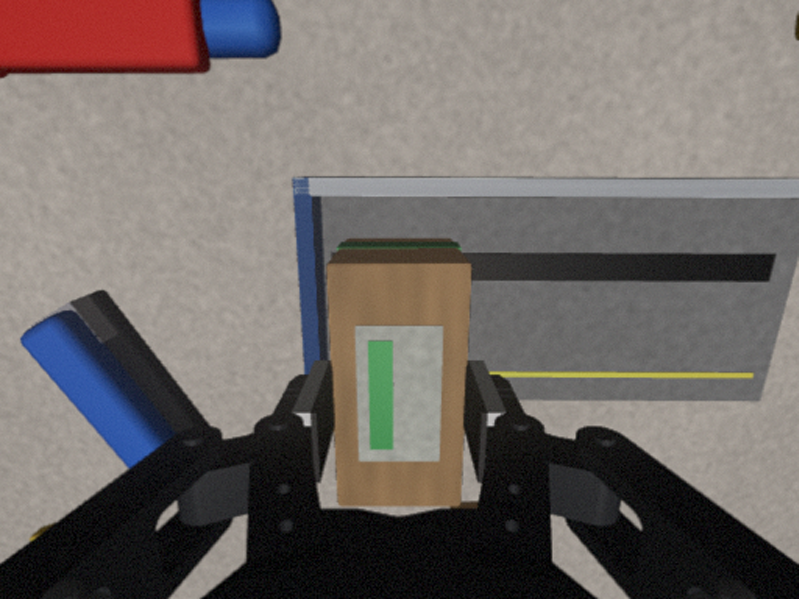

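The wrist view shows the held green carton and the tray. The outer stop/fence corner is at (293,178), the inner corner is at (312,196), and the near-right floor corner is at (759,401).

```bash
python3 - <<'E'
from h import *
np.set_printoptions(precision=4,suppress=True)
s=1.5605
print(fit('w2',np.array([(293,178),(312,196),(759,401)])/s,[[.07,.155,.036],[.06,.145,.036],[-.08,-.155,.006]],[.625,.153,-.077]))
print(fit('w2',np.array([(328,264),(470,264),(460,504),(338,504)])/s,CB(.145),[.638,.25,-.077]),get_obs()['eef_pos'],get_obs()['tool_rot'])
E
```

```text
(array([ 0.6291,  0.1549, -0.0809]), array([[-0.4503, -0.4894],
       [-0.0791,  0.2927],
       [ 0.6798,  0.537 ]]))
(array([ 0.6371,  0.2518, -0.0751]), array([[-0.0736,  1.1083],
       [ 0.069 ,  1.0952],
       [-0.5609, -1.5385],
       [ 0.5689, -1.5841]])) [0.6398 0.2631 0.109 ] [-0.0041  0.9994 -0.0345  0.0016]
```

Emit:
arm_command(
  rows=[
    [[30, 0, 0.02, 0, -0.04], [30, 0, 0, 0, 0], [30, 0, 0, -0.8, 0], [30, 0, 0, -0.5, 0], [30, 0, 0, -0.13, 0], [30, 0, 0, 0, 0], [30, 0.1, 0, 0, 0], [30, 0.1, 0, 0, 0], [30, 0.04, 0, 0, 0], [30, 0, 0, 0, 0]],
  ],
)

```text
t: 5.2
eef_pos: [0.652, 0.2528, 0.0224]
tool_rot: [-0.0, 0.999, -0.039, -0.0]
contact_force: [-1.3, -0.1, -2.5]
gripper_width: 0.515
grasp_force: 43.8
```

Emit:
arm_command(
  rows=[
    [[30, 0, 0, -0.04, 0], [30, 0.03, 0, 0, 0], [30, 0.03, 0, 0, 0], [30, 0, 0, 0, 0], [30, 0, 0, 0, 0], [30, 0, 0, 0, 0], [30, 0, 0, 0, 0], [30, 0, 0, 0, 0], [30, 0, 0, 0, 0], [30, 0, 0, 0, 0]],
  ],
)

```text
t: 6.45
eef_pos: [0.6518, 0.2529, 0.02]
tool_rot: [0.001, 0.999, -0.039, -0.003]
contact_force: [-12.1, -2.4, 9.3]
gripper_width: 0.514
grasp_force: 44.9
```

Emit:
arm_command(
  rows=[
    [[30, -0.05, 0, 0.02, 0], [55, 0, 0, 0, 0], [55, 0, 0, 0, 0], [55, 0, 0, 1, 0], [55, 0, 0, 1, 0], [85, -0.777, -0.166, 0, 0.16], [85, -0.777, -0.166, 0, 0.16], [85, -0.777, -0.166, 0, 0.16], [85, -0.777, -0.166, 0, 0.16], [85, -0.777, -0.166, 0, 0.16]],
  ],
)

```text
t: 7.7
eef_pos: [0.4187, 0.2027, 0.1415]
tool_rot: [-0.0, 1.0, -0.007, 0.001]
contact_force: [0.8, 0.1, 1.2]
gripper_width: 0.999
grasp_force: 0.0
```

Emit:
arm_command(
  rows=[
    [[85, 0, 0, 0, 0], [85, 0, 0, 0, 0], [85, 0, 0, 0, 0], [85, 0, 0, 0, 0], [85, 0, 0, 0, 0], [85, 0, 0, 0, 0], [85, 0, 0, 0, 0], [85, 0, 0, 0, 0], [85, 0, 0, 0, 0], [85, 0, 0, 0, 0]],
  ],
)

```text
t: 8.95
eef_pos: [0.4195, 0.2028, 0.1412]
tool_rot: [0.0, 1.0, -0.007, 0.0]
contact_force: [-0.1, 0.2, 0.2]
gripper_width: 0.995
grasp_force: 0.0
```

```bash
python3 - <<'E'
from h import *
np.set_printoptions(precision=4,suppress=True)
s=get_obs();print(s['eef_pos'],s['tool_rot'])
snap('top','t2'); snap('wrist','w3')
a=np.load('pics/t2.npz')['im'][140:275,145:325,::-1]; b=np.load('pics/w3.npz')['im'][:,:,::-1]
a=cv2.convertScaleAbs(cv2.resize(a,(400,300),interpolation=cv2.INTER_CUBIC),alpha=1.4); b=cv2.resize(b,(400,300),interpolation=cv2.INTER_AREA)
b2=cv2.resize(np.load('pics/w3.npz')['im'][:,:,::-1],(800,600))[0:300,0:800]
cv2.imwrite('pics/m3.png',np.vstack([np.hstack([a,b]),b2]))
E
```

```text
[0.4195 0.2028 0.1412] [ 0.      1.     -0.0074  0.    ]
```

View pics/m3.png

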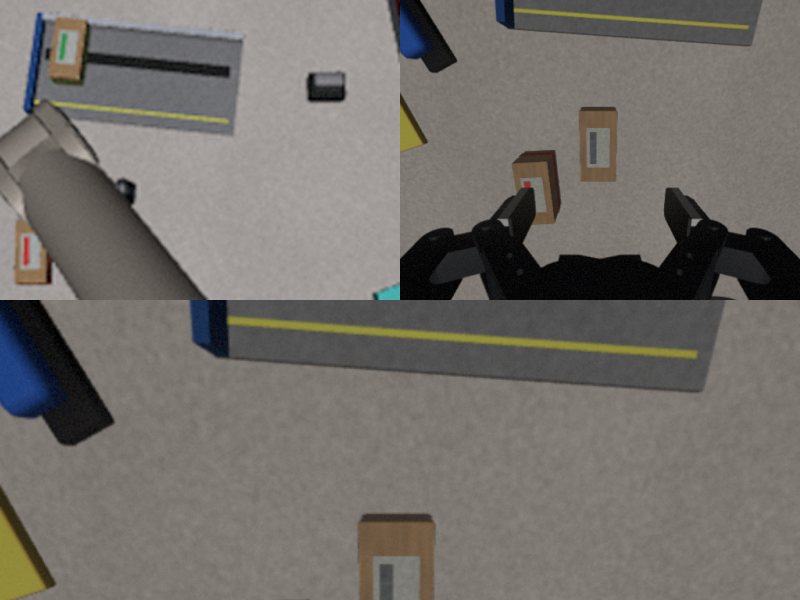

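The montage shows the green carton standing at the fence near the stop. In the wrist half, the grey carton top is at (180..217, 111..181) and the red one is clear to the left at (115..137, 160..222).

```bash
python3 - <<'E'
from h import *
np.set_printoptions(precision=4,suppress=True)
print(fit('w3',np.array([(180,111),(217,111),(217,181),(180,181)])*1.28,CB(),[.414,.2,0]))
c=np.array([(358,522-300),(434,522-300)])*.64
print(w('w3',c,.055))
E
```

```text
(array([ 0.4188,  0.2034, -0.0155]), array([[-1.0868, -0.6121],
       [ 1.0584, -0.5554],
       [-1.1655,  0.7456],
       [ 1.196 ,  0.6741]]))
[[0.4636 0.2254 0.055 ]
 [0.463  0.1812 0.055 ]]
```

Emit:
arm_command(
  rows=[
    [[70, -0.01, 0.01, -1, 0], [70, 0, 0, -0.8, 0], [70, 0, 0, -0.32, 0], [70, 0, 0, 0, 0], [30, 0, 0, 0, 0], [30, 0, 0, 0, 0], [30, 0, 0, 0, 0], [30, 0, 0, 0, 0], [30, 0, 0, 1, 0], [30, 0, 0, 0.5, 0]],
  ],
)

```text
t: 10.3
eef_pos: [0.4197, 0.2039, 0.1064]
tool_rot: [-0.001, 1.0, -0.007, 0.001]
contact_force: [0.7, -0.1, -3.0]
gripper_width: 0.509
grasp_force: 42.7
```

Emit:
arm_command(
  rows=[
    [[30, 0, 0, 0, 0], [30, 0.89, -0.0775, 0, -0.2], [30, 0.89, -0.0775, 0, -0.2], [30, 0.89, -0.0775, 0, -0.2], [30, 0.89, -0.0775, 0, -0.2], [30, 0, 0, 0, 0], [30, 0, 0, 0, 0], [30, 0, 0, -0.8, 0], [30, 0, 0, -0.4, 0], [30, 0, 0, 0, 0]],
  ],
)

```text
t: 11.55
eef_pos: [0.629, 0.1845, 0.0295]
tool_rot: [0.001, 0.999, -0.039, -0.003]
contact_force: [-0.0, -0.3, -1.1]
gripper_width: 0.51
grasp_force: 42.6
```

Emit:
arm_command(
  rows=[
    [[30, 0, 0, -0.1, 0], [30, 0, 0, -0.05, 0], [30, 0.1, 0, 0, 0], [30, 0.1, 0, 0, 0], [30, 0.06, 0, 0, 0], [30, 0.03, 0, 0, 0], [30, 0.03, 0, 0, 0], [30, 0, 0, 0, 0], [30, 0, 0, 0, 0], [30, 0, 0, 0, 0]],
  ],
)

```text
t: 12.8
eef_pos: [0.6483, 0.185, 0.0222]
tool_rot: [0.001, 0.999, -0.039, -0.003]
contact_force: [-9.1, -0.7, 2.8]
gripper_width: 0.51
grasp_force: 43.1
```

Emit:
arm_command(
  rows=[
    [[30, -0.05, 0, -0.02, 0], [55, 0, 0, 0, 0], [55, 0, 0, 0, 0], [55, 0, 0, 1, 0], [55, 0, 0, 1, 0], [70, -0.805, 0.283, 0, 0.227], [70, -0.805, 0.283, 0, 0.227], [70, -0.805, 0.283, 0, 0.227], [70, -0.805, 0.283, 0, 0.227], [70, -0.805, 0.283, 0, 0.227]],
  ],
)

```text
t: 14.05
eef_pos: [0.4063, 0.2705, 0.1423]
tool_rot: [-0.001, 1.0, 0.006, 0.001]
contact_force: [0.4, 1.7, 0.3]
gripper_width: 0.818
grasp_force: 0.0
```

Emit:
arm_command(
  rows=[
    [[70, -0.7, 0.283, 0, 0.227], [70, 0, 0, 0, 0], [70, 0, 0, 0, 0], [70, 0, 0, 0, 0], [70, 0, 0, 0, 0], [70, 0, 0, 0, 0], [70, 0, 0, 0, 0], [70, 0, 0, 0, 0], [70, 0, 0, 0, 0], [70, 0, 0, 0, 0]],
  ],
)

```text
t: 15.3
eef_pos: [0.3652, 0.2867, 0.1417]
tool_rot: [0.0, 1.0, 0.015, 0.0]
contact_force: [0.2, -0.3, -0.6]
gripper_width: 0.822
grasp_force: 0.0
```

```bash
python3 - <<'E'
from h import *
np.set_printoptions(precision=4,suppress=True)
s=get_obs();print(s['eef_pos'],s['tool_rot'])
snap('wrist','w4'); im=np.load('pics/w4.npz')['im']
h=cv2.cvtColor(im,cv2.COLOR_RGB2HSV)
m=((h[:,:,0]<9)|(h[:,:,0]>172))&(h[:,:,1]>170)&(h[:,:,2]>90)
n,l,st,c=cv2.connectedComponentsWithStats(m.astype(np.uint8))
for i in range(1,n):
    if st[i,4]>40: print(st[i],c[i],w('w4',c[i],.055))
x,y=px('w4',[[.357,.287,.055]])[0]; print(x,y)
# brown blob
b=((h[:,:,0]>8)&(h[:,:,0]<22)&(h[:,:,1]>90)&(h[:,:,2]>70)).astype(np.uint8)
n,l,st,c=cv2.connectedComponentsWithStats(b)
for i in range(1,n):
    if st[i,4]>800:
        r=cv2.minAreaRect(np.argwhere(l==i)[:,::-1].astype(np.float32)); print(st[i],r,w('w4',cv2.boxPoints(r),.055))
E
```

```text
[0.3652 0.2867 0.1417] [0.     0.9999 0.0151 0.    ]
254.10996848271805 196.40246816371177
[ 228  150   48   89 2439] ((251.5, 193.99996948242188), (46.99999237060547, 87.99998474121094), -0.0) [[0.3122 0.312  0.055 ]
 [0.4009 0.3123 0.055 ]
 [0.4022 0.2691 0.055 ]
 [0.3137 0.2647 0.055 ]]
```

Emit:
arm_command(
  rows=[
    [[70, -0.135, 0.04, -1, 0], [70, 0, 0, -0.8, 0], [70, 0, 0, -0.32, 0], [70, 0, 0, 0, 0], [30, 0, 0, 0, 0], [30, 0, 0, 0, 0], [30, 0, 0, 0, 0], [30, 0, 0, 0, 0], [30, 0, 0, 1, 0], [30, 0, 0, 0.6, 0]],
  ],
)

```text
t: 16.6
eef_pos: [0.3574, 0.2895, 0.1128]
tool_rot: [-0.001, 1.0, 0.015, 0.001]
contact_force: [1.1, 0.6, -3.1]
gripper_width: 0.509
grasp_force: 43.1
```

Emit:
arm_command(
  rows=[
    [[30, 0.1, 0, 0, 0], [30, 0.74, -0.47, 0, -0.227], [30, 0.74, -0.47, 0, -0.227], [30, 0.74, -0.47, 0, -0.227], [30, 0.74, -0.47, 0, -0.227], [30, 0.74, -0.47, 0, -0.227], [30, 0.74, -0.47, 0, -0.227], [30, 0, 0, 0, 0], [30, 0, 0, 0, 0], [30, 0, 0, 0, 0]],
  ],
)

```text
t: 17.85
eef_pos: [0.6281, 0.121, 0.1098]
tool_rot: [0.0, 0.999, -0.038, -0.001]
contact_force: [-0.3, 0.8, -2.4]
gripper_width: 0.508
grasp_force: 43.1
```

Emit:
arm_command(
  rows=[
    [[30, 0, 0, -0.8, 0], [30, 0, 0, -0.5, 0], [30, 0, 0, -0.17, 0], [30, 0, 0, 0, 0], [30, 0.1, 0, 0, 0], [30, 0.1, 0, 0, 0], [30, 0.04, 0, 0, 0], [30, 0.04, 0, 0, 0], [30, 0, 0, 0, 0], [30, 0, 0, 0, 0]],
  ],
)

```text
t: 19.1
eef_pos: [0.644, 0.1201, 0.022]
tool_rot: [0.0, 0.999, -0.039, -0.002]
contact_force: [-7.2, 0.4, 2.1]
gripper_width: 0.51
grasp_force: 44.9
```

Emit:
arm_command(
  rows=[
    [[30, -0.05, 0, -0.02, 0], [55, 0, 0, 0, 0], [55, 0, 0, 0, 0], [55, 0, 0, 1, 0], [55, 0, 0, 0.2, 0], [0, -0.085, -0.94, 0, 0], [0, 0, 0, 0, 0], [0, 0, 0, 0, 0], [0, 0, 0, 0, 0], [0, 0, 0, 0, 0]],
  ],
)

```text
t: 20.35
eef_pos: [0.6381, 0.0647, 0.093]
tool_rot: [-0.0, 0.999, -0.039, -0.0]
contact_force: [-0.2, 0.2, 0.2]
gripper_width: -0.005
grasp_force: 0.0
```

Emit:
arm_command(
  rows=[
    [[0, 0, 0, -0.8, 0], [0, 0, 0, -0.4, 0], [0, 0, 0, 0, 0], [0, 0.01, 0.15, 0, 0], [0, 0.01, 0.15, 0, 0], [0, 0.01, 0.15, 0, 0], [0, 0.01, 0.15, 0, 0], [0, 0.01, 0.15, 0, 0], [0, 0, 0, 0, 0], [0, 0, 0, 0, 0]],
  ],
)

```text
t: 21.6
eef_pos: [0.6414, 0.1089, 0.0213]
tool_rot: [-0.0, 0.999, -0.039, 0.0]
contact_force: [1.1, -1.0, 0.9]
gripper_width: -0.001
grasp_force: 0.5
```

Emit:
arm_command(
  rows=[
    [[0, 0.008, 0.1, 0, 0], [0, 0.008, 0.1, 0, 0], [0, 0.008, 0.1, 0, 0], [0, 0.008, 0.1, 0, 0], [0, 0.008, 0.1, 0, 0], [0, 0.008, 0.1, 0, 0], [0, 0, 0.03, 0, 0], [0, 0, 0.03, 0, 0], [0, 0, 0, 0, 0], [0, 0, 0, 0, 0]],
  ],
)

```text
t: 22.85
eef_pos: [0.6441, 0.1478, 0.0211]
tool_rot: [0.0, 0.999, -0.04, 0.0]
contact_force: [-0.1, -4.7, 5.1]
gripper_width: 0.001
grasp_force: 3.1
```

Emit:
arm_command(
  rows=[
    [[0, 0, 0.03, 0, 0], [0, 0, 0.03, 0, 0], [0, 0, 0, 0, 0], [0, 0, 0, 0, 0], [0, 0, 0, 0, 0], [0, 0, -0.2, 0, 0], [0, 0, -0.8, 0, 0], [0, 0, 0, 1, 0], [0, 0, 0, 1, 0], [0, 0, 0, 0, 0]],
  ],
)

```text
t: 24.1
eef_pos: [0.6474, 0.0937, 0.1465]
tool_rot: [-0.002, 0.999, -0.039, 0.005]
contact_force: [-0.8, 0.3, -0.3]
gripper_width: -0.001
grasp_force: 0.0
```

Emit:
arm_command(
  rows=[
    [[0, -0.8, 0.2, 0.5, 0], [0, -0.8, 0.2, 0.5, 0], [0, -0.2, 0.4, 0.5, 0], [0, 0, 0.4, 0, 0], [0, 0, 0, 0, 0], [0, 0, 0, 0, 0], [0, 0, 0, 0, 0], [0, 0, 0, 0, 0], [0, 0, 0, 0, 0], [0, 0, 0, 0, 0]],
  ],
)

```text
t: 25.35
eef_pos: [0.5361, 0.1636, 0.2311]
tool_rot: [0.0, 0.999, -0.039, 0.0]
contact_force: [-0.4, 0.2, 0.2]
gripper_width: 0.003
grasp_force: 0.0
```

```bash
python3 - <<'E'
from h import *
np.set_printoptions(precision=4,suppress=True)
s=get_obs();print(s['eef_pos'],s['tool_rot'])
snap('wrist','w5'); im=np.load('pics/w5.npz')['im'][:,:,::-1]
u=px('w5',[[.64,.19,.04]])[0]; print(u)
x,y=np.clip(u.astype(int)-[128,96],0,[256,192]); print(x,y)
cv2.imwrite('pics/w5.png',cv2.resize(im[y:y+192,x:x+256],(800,600),interpolation=cv2.INTER_CUBIC))
E
```

```text
[0.5361 0.1636 0.2311] [ 0.      0.9992 -0.0395  0.    ]
[226.3936  83.8885]
98 0
```

View pics/w5.png

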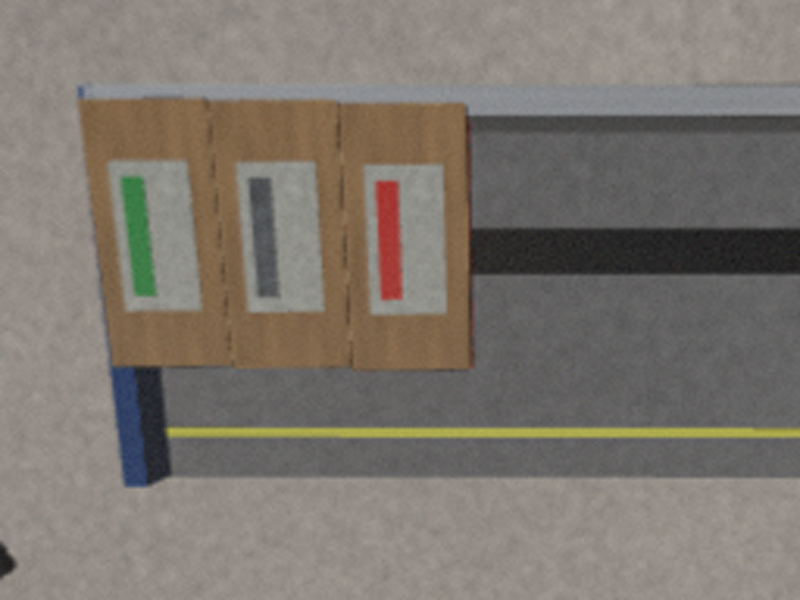

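The crop shows the three cartons closed up, square, and against the stop and fence. The fence inner top edge is at y≈116 and the carton far top edges run from (100,99) to (465,104). I'll check flushness numerically and go look at the bander.

Emit:
arm_command(
  rows=[
    [[0, 0.08, -0.82, 0.18, 0.38], [0, 0.08, -0.82, 0.18, 0.38], [0, 0.08, -0.82, 0.18, 0.38], [0, 0.08, -0.82, 0.18, 0.38], [0, 0.08, -0.82, 0.18, 0.38], [0, 0.08, -0.82, 0.18, 0.38], [0, 0.08, -0.82, 0.18, 0.38], [0, 0.08, -0.82, 0.18, 0.38], [0, 0.08, -0.82, 0.18, 0.38], [0, 0, 0, 0, 0]],
  ],
)

```text
t: 26.65
eef_pos: [0.5784, -0.2849, 0.3285]
tool_rot: [0.001, 0.996, 0.094, 0.0]
contact_force: [-0.5, 0.1, 0.1]
gripper_width: 0.003
grasp_force: 0.0
```

Emit:
arm_command(
  rows=[
    [[0, 0, 0, 0, 0], [0, 0, 0, 0, 0], [0, 0, 0, 0, 0], [0, 0, 0, 0, 0], [0, 0, 0, 0, 0], [0, 0, 0, 0, 0], [0, 0, 0, 0, 0], [0, 0, 0, 0, 0], [0, 0, 0, 0, 0], [0, 0, 0, 0, 0]],
  ],
)

```text
t: 27.9
eef_pos: [0.5793, -0.2791, 0.3283]
tool_rot: [0.0, 0.995, 0.097, 0.0]
contact_force: [-0.5, -0.8, 0.6]
gripper_width: -0.002
grasp_force: 0.0
```

```bash
python3 - <<'E'
from h import *
np.set_printoptions(precision=4,suppress=True)
g=lambda a:np.array(a,float)/3.125+[98,0]
p=[.628,.1545,-.079]
def tr(q): d=q[:,:2]-p[:2]; c,s=np.cos(p[2]),np.sin(p[2]); return np.c_[c*d[:,0]+s*d[:,1],-s*d[:,0]+c*d[:,1]]
print('fence in/out',tr(w('w5',g([(600,116),(780,117),(500,88),(780,86)]),.036)))
print('ends',tr(w('w5',g([(82,99),(207,98),(337,101),(465,104)]),.061)))
print('near',tr(w('w5',g([(112,366),(230,366),(350,369),(470,369)]),.061)))
s=get_obs();print(s['eef_pos'],s['tool_rot'])
snap('wrist','w6',scale=1.5625)
E
```

```text
fence in/out [[ 0.0605 -0.039 ]
 [ 0.0601 -0.1062]
 [ 0.0698 -0.0017]
 [ 0.0703 -0.1053]]
ends [[0.0602 0.1433]
 [0.0606 0.1   ]
 [0.0597 0.055 ]
 [0.0588 0.0106]]
near [[-0.0291  0.144 ]
 [-0.029   0.0997]
 [-0.0301  0.0547]
 [-0.03    0.0095]]
[ 0.5793 -0.2791  0.3283] [0.     0.9953 0.0972 0.    ]
```

View pics/w6.png

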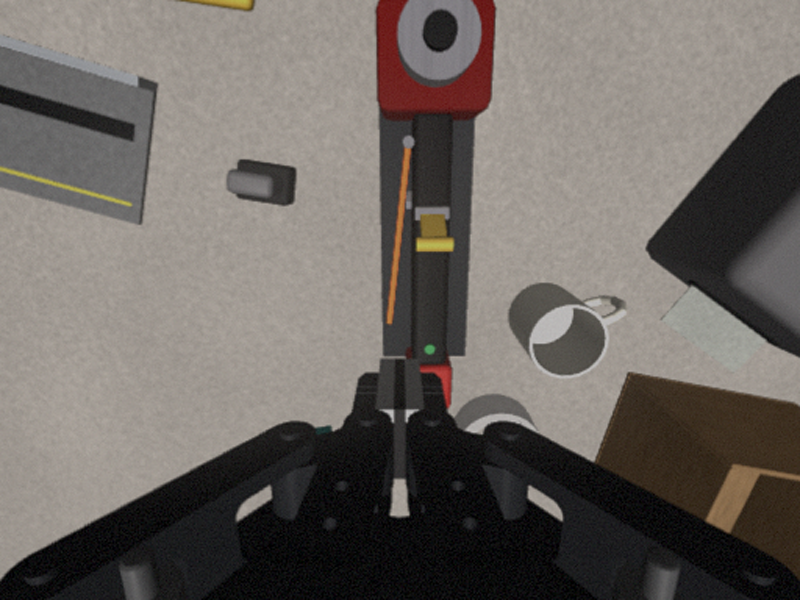

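The row is flush, with ends at 60 ±1 mm, and the tray pose is confirmed. In the bander view the grip edges are at (416|452,150) and (413|447,330). The pivot pin is at (408,143), the paddle rear end at (390,323), the lever bar at (435,244), and the head's near edge at y≈110.

```bash
python3 - <<'E'
from h import *
np.set_printoptions(precision=4,suppress=True)
s=1.5625
a=w('w6',np.array([(434,150),(430.5,330)])/s,.1); d=a[0]-a[1]; yaw=np.arctan2(d[1],d[0]); print('grip line',a,yaw)
for nm,uv,z in (('pivot',(408,143),.095),('padrear',(390,322),.092),('headL',(380,110),.115),('headR',(489,110),.115),('lever',(435,244),.142),('battL',(452,365),.1),('cover',(440,30),.155)):
    q=w('w6',np.array([uv])/s,z)[0]; v=q[:2]-a[1,:2]; c,sn=np.cos(yaw),np.sin(yaw)
    print(nm,q,'along',c*v[0]+sn*v[1],'left',-sn*v[0]+c*v[1])
E
```

```text
grip line [[ 0.6725 -0.2919  0.1   ]
 [ 0.5107 -0.3243  0.1   ]] 0.19725970153473477
pivot [ 0.6741 -0.2689  0.095 ] along 0.17099438681403606 left 0.02232177366555193
padrear [ 0.5084 -0.2846  0.092 ] along 0.00545435302808874 left 0.039344015102083275
headL [ 0.6932 -0.2415  0.115 ] along 0.19510884517878557 left 0.045421425358067
headR [ 0.7102 -0.328   0.115 ] along 0.19486312363640648 left -0.04272582456552694
lever [ 0.5993 -0.3058  0.142 ] along 0.09050552093064917 left 0.000764784049290812
battL [ 0.4788 -0.3531  0.1   ] along -0.03697870456218752 left -0.021989992846691325
cover [ 0.747  -0.2755  0.155 ] along 0.24125803010705055 left 0.0015250272301689863
```

Emit:
arm_command(
  rows=[
    [[0, -0.38, -0.58, 0, 0.03], [0, 0, 0, -1, 0], [0, 0, 0, -1, 0], [0, 0, 0, -0.9, 0], [0, 0, 0, -0.4, 0], [0, 0, 0, -0.14, 0], [0, 0, 0, 0, 0], [0, 0, 0, 0, 0], [0, 0, 0, 0, 0], [0, 0, 0, 0, 0]],
  ],
)

```text
t: 29.2
eef_pos: [0.5568, -0.3141, 0.1227]
tool_rot: [0.0, 0.995, 0.098, 0.001]
contact_force: [0.2, -0.7, -0.1]
gripper_width: -0.002
grasp_force: 0.0
```

Emit:
arm_command(
  rows=[
    [[0, 0.13, 0.026, 0, 0], [0, 0.13, 0.026, 0, 0], [0, 0.13, 0.026, 0, 0], [0, 0.13, 0.026, 0, 0], [0, 0.13, 0.026, 0, 0], [0, 0.13, 0.026, 0, 0], [0, 0.13, 0.026, 0, 0], [0, 0, 0, 0, 0], [0, 0, 0, 0, 0], [0, 0, 0, 0, 0]],
  ],
)

```text
t: 30.45
eef_pos: [0.6107, -0.3033, 0.1219]
tool_rot: [0.0, 0.995, 0.098, -0.0]
contact_force: [-0.9, -0.7, -0.6]
gripper_width: 0.002
grasp_force: 0.0
```

Emit:
arm_command(
  rows=[
    [[0, 0.06, 0.012, 0, 0], [0, 0.06, 0.012, 0, 0], [0, 0.06, 0.012, 0, 0], [0, 0.03, 0.006, 0, 0], [0, 0, 0, 0, 0], [0, 0, 0, 0, 0], [0, 0, 0, 0, 0], [0, 0, 0, 0, 0], [0, 0, 0, 0, 0], [0, 0, 0, 0, 0]],
  ],
)

```text
t: 31.7
eef_pos: [0.6236, -0.3005, 0.1219]
tool_rot: [0.0, 0.995, 0.098, 0.0]
contact_force: [-0.3, -0.4, -0.1]
gripper_width: -0.002
grasp_force: 0.0
```

Emit:
arm_command(
  rows=[
    [[0, 0.05, 0.01, 0, 0], [0, 0.05, 0.01, 0, 0], [0, 0, 0, 0, 0], [0, 0, 0, 0, 0], [0, 0, 0, 0, 0], [0, 0, 0, 0, 0], [0, 0, 0, 0, 0], [0, 0, 0, 0, 0], [0, 0, 0, 0, 0], [0, 0, 0, 0, 0]],
  ],
)

```text
t: 32.95
eef_pos: [0.6296, -0.2993, 0.1219]
tool_rot: [-0.0, 0.995, 0.098, 0.0]
contact_force: [0.3, 0.2, 0.2]
gripper_width: -0.002
grasp_force: 0.0
```

```bash
cat >> h.py <<'E'
B=np.array([.5909,-.3072,.197])
def bw(x,y,z): c,s=np.cos(B[2]),np.sin(B[2]); return [B[0]+c*x-s*y,B[1]+s*x+c*y,z]
def lever(fn):
    im=np.load('pics/'+fn+'.npz')['im']; h=cv2.cvtColor(im,cv2.COLOR_RGB2HSV)
    m=((h[:,:,0]>20)&(h[:,:,0]<34)&(h[:,:,1]>120)&(h[:,:,2]>70)).astype(np.uint8)
    n,l,st,c=cv2.connectedComponentsWithStats(m)
    pr=np.array([px(fn,bw(.03+.042*np.sin(a-.6),0,.101+.042*np.cos(a-.6)))[0] for a in (0,.3,.6,.9,1.2)])
    print(fn,'pred',pr.round(1).tolist())
    for i in range(1,n):
        if st[i,4]>8 and np.abs(pr-c[i]).max(1).min()<25: print(st[i],c[i].round(1))
E
python3 - <<'E'
from h import *
for n in ('top','side','wrist'): snap(n,n+'L')
lever('side0');lever('sideL');lever('top0');lever('topL');lever('wristL');lever('w6')
im=np.load('pics/wristL.npz')['im'][:,:,::-1]; s=np.load('pics/sideL.npz')['im'][90:190,190:310,::-1]
cv2.imwrite('pics/L.png',np.hstack([cv2.resize(im,(400,300)),cv2.resize(s,(360,300),interpolation=cv2.INTER_CUBIC)]))
E
```

```text
side0 pred [[250.5, 134.6], [247.7, 133.7], [244.7, 133.6], [241.6, 134.1], [238.9, 135.4]]
[246 132   6  10  33] [248.7 136.4]
[232 147  28   2  51] [246.  147.5]
sideL pred [[250.5, 134.6], [247.7, 133.7], [244.7, 133.6], [241.6, 134.1], [238.9, 135.4]]
[246 132   6  10  33] [248.7 136.4]
[232 147  28   2  52] [245.8 147.5]
top0 pred [[352.1, 175.5], [351.6, 171.6], [350.9, 167.6], [349.9, 163.9], [348.8, 160.8]]
[346 171  11   8  55] [351.3 174.7]
topL pred [[352.1, 175.5], [351.6, 171.6], [350.9, 167.6], [349.9, 163.9], [348.8, 160.8]]
[346 171  12   8  60] [351.6 174.6]
wristL pred [[254.2, 279.6], [254.1, 268.8], [254.1, 252.2], [254.1, 231.8], [254.2, 210.7]]
[239 229  14  10  38] [242.6 232.4]
[254 229  15   3  16] [261.4 229.2]
w6 pred [[277.8, 157.1], [278.3, 149.0], [278.6, 139.3], [278.7, 129.0], [278.6, 119.5]]
[266 137  25  24 447] [277.1 150. ]
```

View pics/L.png

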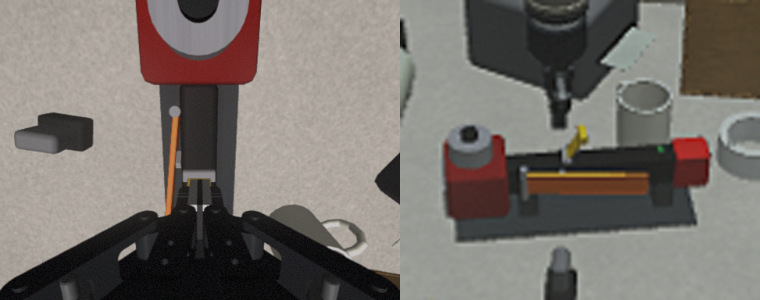

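```bash
python3 - <<'E'
from h import *
s=get_obs();print(s['eef_pos'],s['tool_rot'])
print('tcp px',[px(f,s['eef_pos']) for f in ('sideL','topL','wristL')])
print('lever bar side->', w('sideL',[(249.7,133.5)],.138),'top',w('top0',[(352,175.5)],.138))
# triangulate bar from side, top, w6
obs=[('sideL',(250.3,133.5)),('top0',(352,175)),('w6',(435/1.5625,244/1.5625))]
r=least_squares(lambda p:np.concatenate([px(f,p)[0]-u for f,u in obs]),[.6,-.3,.14]);print(r.x,r.fun)
im=np.load('pics/sideL.npz')['im'][105:165,215:295,::-1]
o=cv2.resize(im,(800,600),interpolation=cv2.INTER_CUBIC);cv2.imwrite('pics/L2.png',cv2.convertScaleAbs(o,alpha=1.4))
E
```

```text
[ 0.62966434 -0.29926313  0.12190496] [1.04551455e-05 9.95142151e-01 9.84484557e-02 1.52628656e-05]
tcp px [array([[242.41421281, 137.80770068]]), array([[348.76669071, 166.27796264]]), array([[253.99304175, 223.62277587]])]
lever bar side-> [[ 0.60076412 -0.30984126  0.138     ]] top [[ 0.59660317 -0.30528848  0.138     ]]
[ 0.59877778 -0.30595853  0.13964032] [-0.20298572  0.30909034  0.31770525 -0.30666744 -0.0964819   0.16413472]
```

View pics/L2.png

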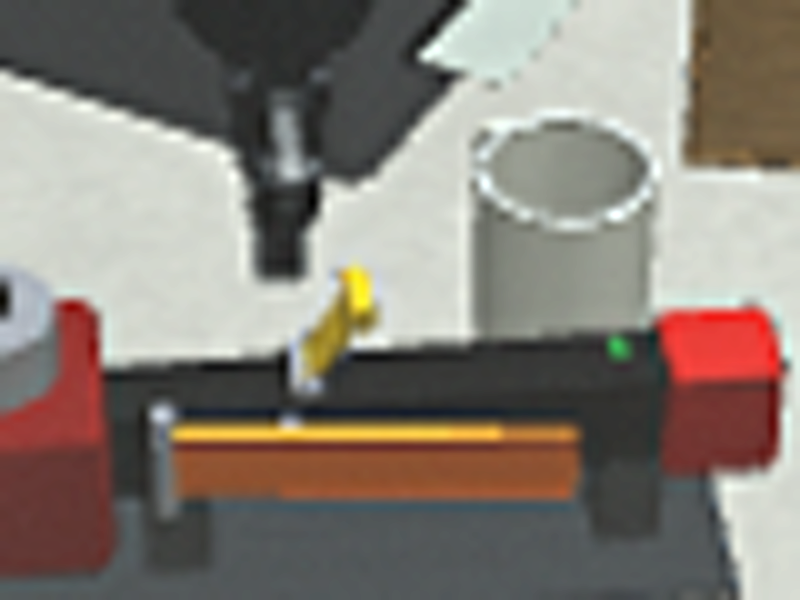

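L2 shows the lever still leaning back, with its bar at (355,290), and the shut fingertip at (280,275), about 5 px higher than the TCP projects. The tip sits above the reported TCP and passed over the bar, so I'll go back and come in lower.

Emit:
arm_command(
  rows=[
    [[0, 0, 0, 0.7, 0], [0, -0.61, -0.12, 0, 0], [0, -0.61, -0.12, 0, 0], [0, 0, 0, 0, 0], [0, 0, 0, -0.6, 0], [0, 0, 0, -0.2, 0], [0, 0, 0, -0.1, 0], [0, 0, 0, 0, 0], [0, 0, 0, 0, 0], [0, 0, 0, 0, 0]],
  ],
)

```text
t: 34.35
eef_pos: [0.557, -0.3139, 0.1107]
tool_rot: [0.0, 0.995, 0.098, 0.001]
contact_force: [0.0, -0.1, -0.5]
gripper_width: 0.001
grasp_force: 0.0
```

```bash
python3 - <<'E'
from h import *
s=get_obs();e=s['eef_pos'];print(e,s['contact_force'])
snap('side','s5'); 
print('proj z+0,.01,.02,.03',[px('s5',e+[0,0,k])[0].round(1).tolist() for k in (0,.01,.02,.03)])
im=np.load('pics/s5.npz')['im']; g=im.max(2)
print(g[118:150,245:275:2])
print('wristL tip rows',[px('wristL',np.array([.6297,-.2993,.1219+k]))[0].round(1).tolist() for k in (0,.01,.02,.03)])
g=np.load('pics/wristL.npz')['im'].max(2); print(g[205:262:3,236:276:3])
E
```

```text
[ 0.55695226 -0.31389877  0.11067465] [ 0.00742301 -0.13223723 -0.49148849]
proj z+0,.01,.02,.03 [[260.4, 138.7], [260.4, 136.8], [260.5, 134.9], [260.5, 133.0]]
[[ 51  50  50  54  53  76  58  31  38 125  19 113 108 104 100]
 [ 50  51  50  53  47 124  68  28  31 120  22 116 109 104 102]
 [ 44  50  52  51  58 157  79  33  21 120  18 116 109 104 102]
 [ 59  42  48  44 125 159 103  40  32 118  30 115 109 102 103]
 [145  69  49  65 157 154 102  38  67 121  76 113 109 104 101]
 [163 171 109 161 156 152 118  25  50 112  63 113 108 104 102]
 [159 160 163 158 153 153 174  28  42  71  36 111 108 102 101]
 [156 154 157 154 154 151 168  31  31  38  21 125 111 100  98]
 [153 152 154 152 153 153 167  25  32  42  21 169 133 114 108]
 [155 153 154 152 155 156 169  37  32  31  40  97 121 162 153]
 [157 154 151 153 155 155 168  38  35  36  78 101 100  98 102]
 [155 154 154 156 154 154 165  55  42  65 100 100 102 103 106]
 [155 155 155 155 156 154 162  66  39  63  97 100 103 103 107]
 [155 155 151 154 154 152 165  61  36  60  95 100 102 104 108]
 [155 157 152 169 150 151 162  57  38  59  96 100 103 10
[... 1581 characters left out ...]
3 144 144 144 143 140 142 145 148 142 142 144 108]
 [144 134 130  94  94  94  79  78  89  91  95 126 143 106]
 [140 119 129  71  63  66  30  34  63  65  64 118 140  80]
 [ 46  80 125  62  66  63  25  31  67  64  59 104  37  34]
 [ 41  58  86  62  67  62  33  26  64  65  67  58  36  38]
 [ 27  35  58  66  67  60  23  21  61  63  63  46  33  30]
 [ 36  39  62  65  66  65  26  23  68  62  66  62  34  27]
 [ 46  43  59  63  65  62  29  29  59  64  67  61  38  42]
 [ 33  39  64  66  67  62  28  28  64  61  67  59  28  35]
 [ 36  29  64  64  61  61  20  31  61  60  61  63  30  24]
 [ 39  27  66  59  59  56  21  25  63  64  63  70  21  26]
 [ 31  37  66  67  63  57  25  17  63  59  63  60  25  19]]
```

Emit:
arm_command(
  rows=[
    [[0, 0, 0, -0.2, 0], [0, 0, 0, -0.08, 0], [0, 0, 0, 0, 0], [0, 0.15, 0.03, 0, 0], [0, 0.15, 0.03, 0, 0], [0, 0.15, 0.03, 0, 0], [0, 0.15, 0.03, 0, 0], [0, 0.15, 0.03, 0, 0], [0, 0.15, 0.03, 0, 0], [0, 0, 0, 0, 0]],
  ],
)

```text
t: 35.65
eef_pos: [0.6116, -0.3022, 0.093]
tool_rot: [-0.0, 0.995, 0.099, 0.001]
contact_force: [-0.4, 0.1, -0.6]
gripper_width: 0.0
grasp_force: 0.0
```

```bash
python3 - <<'E'
from h import *
s=get_obs();e=s['eef_pos'];print(e,s['contact_force'])
snap('side','s6');snap('wrist','w7');lever('s6');lever('w7')
E
```

```text
[ 0.61162642 -0.30221427  0.09295513] [-0.35062512  0.14877908 -0.63844241]
s6 pred [[250.5, 134.6], [247.7, 133.7], [244.7, 133.6], [241.6, 134.1], [238.9, 135.4]]
[241 131   5  11  22] [243.1 135.6]
[232 147  28   2  51] [246.2 147.5]
w7 pred [[255.0, 280.5], [255.0, 267.2], [255.0, 246.6], [255.0, 221.1], [255.1, 195.1]]
[ 222  211   67   28 1648] [255.3 225.2]
```

Emit:
arm_command(
  rows=[
    [[0, 0.06, 0.012, 0, 0], [0, 0.06, 0.012, 0, 0], [0, 0.04, 0.008, 0, 0], [0, 0.03, 0.006, 0, 0], [0, 0, 0, 0, 0], [0, 0, 0, 0, 0], [0, 0, 0, 0, 0], [0, 0, 0, 0, 0], [0, 0, 0, 0, 0], [0, 0, 0, 0, 0]],
  ],
)

```text
t: 37.0
eef_pos: [0.6221, -0.3005, 0.0933]
tool_rot: [0.0, 0.995, 0.098, 0.0]
contact_force: [0.1, 0.1, -0.2]
gripper_width: -0.001
grasp_force: 0.1
```

```bash
python3 - <<'E'
from h import *
s=get_obs();e=s['eef_pos'];print(e,s['contact_force'])
snap('side','s7');snap('wrist','w8');lever('s7');lever('w8')
E
```

```text
[ 0.62210567 -0.30051378  0.09325433] [ 0.10872548  0.05120746 -0.17881789]
s7 pred [[250.5, 134.6], [247.7, 133.7], [244.7, 133.6], [241.6, 134.1], [238.9, 135.4]]
[238 133   7  10  28] [240.9 137.1]
[232 147  28   2  52] [245.6 147.5]
w8 pred [[254.4, 298.0], [254.3, 286.0], [254.3, 266.5], [254.3, 242.0], [254.4, 216.2]]
[ 222  204   65   31 1611] [254.2 216.9]
```

Emit:
arm_command(
  rows=[
    [[0, 0.04, 0.008, 0, 0], [0, 0.04, 0.008, 0, 0], [0, 0, 0, 0, 0], [0, 0, 0, 0, 0], [0, 0, 0, 0, 0], [0, 0, 0, 0, 0], [0, 0, 0, 0, 0], [0, 0, 0, 0, 0], [0, 0, 0, 0, 0], [0, 0, 0, 0, 0]],
  ],
)

```text
t: 38.35
eef_pos: [0.6224, -0.3005, 0.0928]
tool_rot: [-0.0, 0.995, 0.098, -0.004]
contact_force: [-11.5, -0.0, 9.0]
gripper_width: 0.003
grasp_force: 7.1
```

Emit:
arm_command(
  rows=[
    [[0, -0.2, -0.04, 0, 0], [0, 0, 0, 0.8, 0], [85, -0.6, -0.09, 0, 0], [85, -0.613, -0.095, 0, 0], [85, 0, 0, 0, 0], [85, 0, 0, 0, 0], [85, 0, 0, 0, 0], [85, 0, 0, -0.3, 0], [85, 0, 0, 0, 0], [85, 0, 0, 0, 0]],
  ],
)

```text
t: 39.6
eef_pos: [0.5418, -0.3129, 0.1225]
tool_rot: [-0.0, 0.995, 0.099, -0.0]
contact_force: [0.5, -0.2, 0.2]
gripper_width: 0.996
grasp_force: 0.0
```

```bash
python3 - <<'E'
from h import *
s=get_obs();e=s['eef_pos'];print(e,s['tool_rot'],s['contact_force'])
snap('side','s8');snap('wrist','w9');lever('s8');lever('w9')
a=np.load('pics/w9.npz')['im'][:,:,::-1];b=np.load('pics/s8.npz')['im'][105:165,205:285,::-1]
cv2.imwrite('pics/S.png',cv2.convertScaleAbs(np.hstack([cv2.resize(a,(400,300)),cv2.resize(b,(400,300),interpolation=cv2.INTER_CUBIC)]),alpha=1.4))
c,sn=np.cos(B[2]),np.sin(B[2]);d=e[:2]-B[:2];print('bander xy',c*d[0]+sn*d[1],-sn*d[0]+c*d[1])
E
```

```text
[ 0.54180386 -0.31289877  0.12250989] [-2.92948327e-04  9.95131890e-01  9.85510132e-02 -3.64080605e-04] [ 0.49485954 -0.22183521  0.19690384]
s8 pred [[250.5, 134.6], [247.7, 133.7], [244.7, 133.6], [241.6, 134.1], [238.9, 135.4]]
[238 133   7  10  29] [241.  137.1]
[232 147  28   2  51] [245.6 147.5]
w9 pred [[260.6, 141.2], [260.9, 120.9], [261.1, 96.1], [261.2, 70.3], [261.1, 47.8]]
[ 230   34   62   64 2983] [260.7  61.1]
bander xy -0.04926193812878433 0.004020950429861298
```

View pics/S.png

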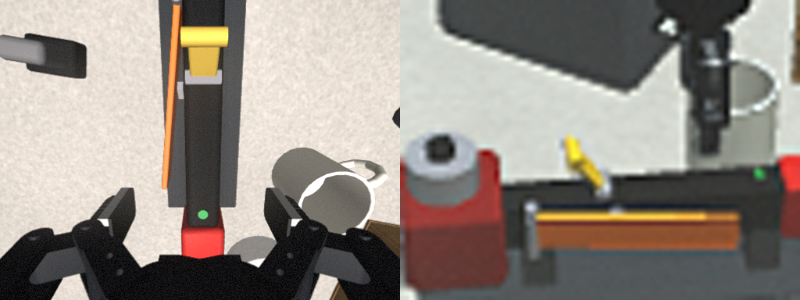

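Emit:
arm_command(
  rows=[
    [[85, 0, 0, -0.6, 0], [85, 0, 0, -0.5, 0], [85, 0, 0, -0.24, 0], [85, 0, 0, 0, 0], [70, 0, 0, 0, 0], [60, 0, 0, 0, 0], [30, 0, 0, 0, 0], [30, 0, 0, 0, 0], [30, 0, 0, 0, 0], [30, 0, 0, 0, 0]],
  ],
  newtons=40,
)

```text
t: 40.95
eef_pos: [0.5428, -0.3128, 0.0441]
tool_rot: [0.0, 0.995, 0.099, 0.001]
contact_force: [-1.4, 2.7, 5.6]
gripper_width: 0.464
grasp_force: 46.2
```

Emit:
arm_command(
  rows=[
    [[30, 0, 0, 0, 0], [30, 0, 0, 0, 0], [30, 0, 0, 0, 0], [30, 0, 0, 0, 0], [30, 0, 0, 0, 0], [30, 0, 0, 0, 0], [30, 0, 0, 0, 0], [30, 0, 0, 0, 0], [30, 0, 0, 0, 0], [30, 0, 0, 0, 0]],
  ],
)

```text
t: 42.2
eef_pos: [0.5428, -0.3128, 0.0441]
tool_rot: [0.0, 0.995, 0.099, 0.001]
contact_force: [-0.9, 2.1, 5.3]
gripper_width: 0.462
grasp_force: 46.2
```

Emit:
arm_command(
  rows=[
    [[60, 0, 0, 0, 0], [85, 0, 0, 0, 0], [85, 0, 0, 0, 0], [85, 0, 0, 0.8, 0], [85, 0, 0, 1, 0], [0, 0, 0, 0.25, 0], [0, 0.723, 0.122, 0, 0], [0, 0.723, 0.122, 0, 0], [0, 0.723, 0.122, 0, 0], [0, 0, 0, 0, 0]],
  ],
)

```text
t: 43.45
eef_pos: [0.6747, -0.2891, 0.1645]
tool_rot: [-0.0, 0.995, 0.1, 0.001]
contact_force: [-1.1, -0.3, -0.1]
gripper_width: 0.002
grasp_force: 0.0
```

Emit:
arm_command(
  rows=[
    [[0, 0, 0, 0, 0], [0, 0, 0, 0, 0], [0, 0, 0, -0.6, 0], [0, 0, 0, -0.3, 0], [0, 0, 0, 0, 0], [0, 0, 0, 0, 0], [0, 0, 0, 0, 0], [0, 0, 0, 0, 0], [0, 0, 0, 0, 0], [0, 0, 0, 0, 0]],
  ],
)

```text
t: 44.7
eef_pos: [0.6721, -0.2911, 0.1118]
tool_rot: [0.0, 0.995, 0.098, 0.0]
contact_force: [0.0, -0.0, 0.1]
gripper_width: 0.003
grasp_force: 0.0
```

```bash
python3 - <<'E'
from h import *
s=get_obs();e=s['eef_pos'];print(e,s['tool_rot'],s['contact_force'])
snap('side','s9');snap('wrist','w10');lever('s9');lever('w10')
c,sn=np.cos(B[2]),np.sin(B[2]);d=e[:2]-B[:2];print('bander xy',c*d[0]+sn*d[1],-sn*d[0]+c*d[1])
E
```

```text
[ 0.6720678  -0.29114471  0.1118373 ] [4.58596330e-05 9.95139455e-01 9.84756644e-02 7.61530190e-05] [ 0.02154004 -0.04995326  0.11597019]
s9 pred [[250.5, 134.6], [247.7, 133.7], [244.7, 133.6], [241.6, 134.1], [238.9, 135.4]]
[238 133   7  10  29] [241.  137.1]
[232 147  28   2  51] [245.6 147.5]
w10 pred [[253.6, 345.8], [253.5, 338.3], [253.5, 324.1], [253.5, 304.8], [253.5, 283.1]]
bander xy 0.08274033533294013 -0.00014207993650578246
```

Emit:
arm_command(
  rows=[
    [[0, 0, 0, -0.2, 0], [0, 0, 0, -0.1, 0], [0, -0.12, -0.024, 0, 0], [0, -0.12, -0.024, 0, 0], [0, -0.12, -0.024, 0, 0], [0, -0.12, -0.024, 0, 0], [0, -0.12, -0.024, 0, 0], [0, -0.12, -0.024, 0, 0], [0, -0.12, -0.024, 0, 0], [0, 0, 0, 0, 0]],
  ],
)

```text
t: 46.05
eef_pos: [0.6203, -0.3015, 0.0934]
tool_rot: [-0.0, 0.995, 0.098, -0.001]
contact_force: [0.2, -0.1, -0.2]
gripper_width: -0.0
grasp_force: 0.0
```

Emit:
arm_command(
  rows=[
    [[0, -0.05, -0.01, 0, 0], [0, -0.04, -0.008, 0, 0], [0, 0, 0, 0, 0], [0, 0, 0, 0, 0], [0, 0, 0, 0, 0], [0, 0, 0, 0, 0], [0, 0, 0, 0, 0], [0, 0, 0, 0, 0], [0, 0, 0, 0, 0], [0, 0, 0, 0, 0]],
  ],
)

```text
t: 47.3
eef_pos: [0.6173, -0.302, 0.0941]
tool_rot: [0.0, 0.995, 0.099, 0.001]
contact_force: [4.5, 1.7, 0.8]
gripper_width: 0.003
grasp_force: 2.3
```

Emit:
arm_command(
  rows=[
    [[0, -0.05, -0.01, 0, 0], [0, 0, 0, 0, 0], [0, 0, 0, 0, 0], [0, 0.25, 0.05, 0, 0], [0, 0.2, 0.04, 0, 0], [0, 0, 0, 1, 0], [0, 0, 0, 1, 0], [0, -0.9, 0, 0.8, 0], [0, -0.9, 0, 0, 0], [0, -0.5, 0.5, 0, 0]],
  ],
)

```text
t: 48.55
eef_pos: [0.5062, -0.2705, 0.2554]
tool_rot: [0.001, 0.995, 0.095, -0.001]
contact_force: [-0.4, 0.4, -0.0]
gripper_width: -0.002
grasp_force: 0.0
```

Emit:
arm_command(
  rows=[
    [[0, 0, 0, 0, 0], [0, 0, 0, 0, 0], [0, 0, 0, 0, 0], [0, 0, 0, 0, 0], [0, 0, 0, 0, 0], [0, 0, 0, 0, 0], [0, 0, 0, 0, 0], [0, 0, 0, 0, 0], [0, 0, 0, 0, 0], [0, 0, 0, 0, 0]],
  ],
)

```text
t: 49.8
eef_pos: [0.5095, -0.2675, 0.2553]
tool_rot: [0.0, 0.995, 0.098, 0.0]
contact_force: [-0.0, 0.4, 0.1]
gripper_width: -0.001
grasp_force: 0.0
```

```bash
python3 - <<'E'
from h import *
s=get_obs();e=s['eef_pos'];print(e,s['tool_rot'],s['contact_force'])
snap('side','s10');snap('top','t10');lever('side0');lever('s10');lever('t10')
a=np.load('pics/t10.npz')['im'][105:255,145:405,::-1];b=np.load('pics/s10.npz')['im'][100:300,180:360,::-1]
cv2.imwrite('pics/F.png',cv2.convertScaleAbs(np.hstack([cv2.resize(a,(455,262),interpolation=cv2.INTER_CUBIC),np.zeros((262,5,3),np.uint8),cv2.resize(b,(236,262),interpolation=cv2.INTER_CUBIC)]),alpha=1.4))
E
```

```text
[ 0.50949323 -0.26752865  0.25527581] [4.56115417e-05 9.95144453e-01 9.84251644e-02 4.07782968e-05] [-0.02859147  0.40979908  0.0679074 ]
side0 pred [[250.5, 134.6], [247.7, 133.7], [244.7, 133.6], [241.6, 134.1], [238.9, 135.4]]
[246 132   6  10  33] [248.7 136.4]
[232 147  28   2  51] [246.  147.5]
s10 pred [[250.5, 134.6], [247.7, 133.7], [244.7, 133.6], [241.6, 134.1], [238.9, 135.4]]
[246 132   7  10  34] [249.2 136.6]
[232 147  28   2  51] [246.1 147.5]
t10 pred [[352.1, 175.5], [351.6, 171.6], [350.9, 167.6], [349.9, 163.9], [348.8, 160.8]]
[347 171   6   7  20] [349.1 173.4]
```

View pics/F.png

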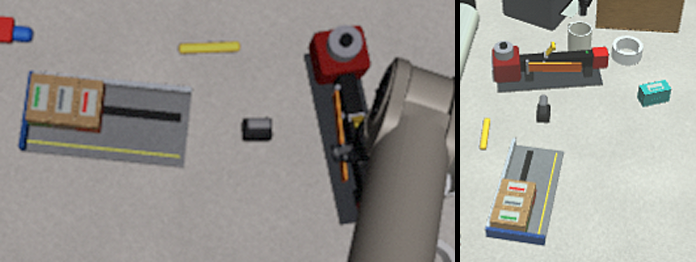

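The final view shows the row intact at the stop and fence. The lever is back at the locked end (side column 249.2, against 248.7 at the start), the paddle is out, and the bystanders are in place. Handing in.

```bash
python3 -c "
from station import job; print(job.hand_in())"
```

```text
the job is handed in; nothing more can be done
None
```

The job is handed in, no verdict returned: the three cartons present (green, grey, red) stand in one closed row flush to stop and fence, the paddle was squeezed for over a second and released, the lever is back at locked, and the bystanders in the final view (mug, tape roll, stamp, highlighter) look in place (stapler not in that view).

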